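# Gas test on the welding remote

## Task

Purge the shielding-gas line before welding: on the wireless welding remote on the bench, press the gas-test button (the second from the left of the row of four black push-buttons, seen from the low edge of the remote where the operator stands, knobs beyond the buttons) with the fingertips, hold it fully in for two seconds, then let it come out again and withdraw. Press lightly, without leaning on the remote; do not press the other three buttons, turn the knobs, or shift or lift the remote or anything else lying on the bench.

Things in the scene. Friction and masses are not known exactly. Their poses are not given: they have to be found in the camera images.
- remote: Wireless welding remote: grey wedge housing 150 (x) by 228 (y) mm, 1.6 kg, loose on four rubber feet. Origin on the bench under its centre; x points from the low operator's edge (towards the robot, within 0.45 rad) to the rear, y to the operator's left. Its metal panel slopes from 45 mm up at the low edge to 75 mm at the rear. Low guard rails along both sides, stub aerial (to 121 mm) rear right.
- gas_top (a point): Centre of the top face of the gas-test button's cap (22 mm across), at x -42, y +20 mm from the remote's origin; moves with the button. Its z is the panel's outward normal, 11.3 degrees from vertical towards the operator; x up the slope, y along the row to the left. Out, the cap stands 13 mm above the panel, 9 mm above its 29 mm steel bezel; it goes in along -z by 6 mm.
- gas (a joint): Travel of the gas-test button: 0 out, 0.006 m fully in. A spring returns it: about 1.1 N to start it moving, 3.8 N at the end of its travel, where it meets a firm stop.
- mode (a joint): Travel of the leftmost button of the row (trigger mode), same shape and spring, 40 mm to the left of gas test: 0 out, 0.006 m fully in.
- wire (a joint): Travel of the third button from the left (wire inch), same shape and spring, 40 mm to the right of gas test: 0 out, 0.006 m fully in.
- store (a joint): Travel of the rightmost button (store), same shape and spring, 80 mm to the right of gas test: 0 out, 0.006 m fully in.
- speed (a joint): Turn of the left knob from where it was set (rad, 0 at the start). Round, black, 42 mm across, 22 mm high; 74 mm up the slope from the button row and 46 mm left of gas test.
- amps (a joint): Turn of the right knob from where it was set (rad, 0 at the start). Same size; 74 mm up the slope from the row and 86 mm right of gas test. A small display window lies between the knobs.
- work: Tacked workpiece: steel base plate 120 by 200 by 8 mm with a square tube 50 by 50 mm standing on it to 93 mm and a low rib; loose. Origin on the bench under the plate's centre, x across its short side.
- hammer: Chipping hammer lying by the workpiece, 250 mm long, 24 mm thick, head 136 mm wide at its +x end; origin on the bench under the middle of its shaft.
- brush: Wire brush with wooden back lying on its side, 260 mm long (x), 28 mm high; origin on the bench near its middle.
- pliers: Welder's pliers lying in front of the remote's operator edge, 190 mm long (x), 55 mm wide, 17 mm high; origin on the bench near the middle.
- tin: Old open paint tin with electrode stubs in it, 87 mm across, 106 mm high (stubs to 118 mm), behind the remote; origin under its centre.
- square: Magnetic welding square, a flat triangle about 100 mm on its legs and 18 mm thick, lying at the back of the bench; origin under it, near its middle.
- case: Flat case of tungsten electrodes, 24 by 85 by 14 mm (x, y, z), lying behind the remote; origin under its centre.

How it is judged:
On the way:
1. the gas-test button is held in by the fingers, at least 4.5 mm of its 6 mm, for 1.5 s on end (value of joint gas above 0.0045 m and contact force between the fingers and gas above 0.5 N), for 1.5 s.
At the end, for the whole second after the job is handed in: All four buttons are out again (within 1 mm), both knobs are where they were set (within 0.2 rad), the remote stands still within 10 mm of where it was, and every other loose thing within 15 mm of its place (value of joint each of gas, mode, wire, store below 0.001 m and value of joint speed between -0.2 and 0.2 rad and value of joint amps between -0.2 and 0.2 rad and distance of remote from where it was at the start of the episode below 0.01 m and linear speed of remote below 0.01 m/s and distance of each of work, hammer, brush, pliers, tin, square, case from where it was at the start of the episode below 0.015 m); the robot touches nothing.
It fails at once if one of the other three buttons is pressed (more than 2 mm) (value of joint any of mode, wire, store above 0.002 m).
It fails at once if a knob is turned by more than 0.2 rad (value of joint any of speed, amps above 0.2 rad or value of joint any of speed, amps below -0.2 rad).
It fails at once if the remote is shifted or lifted by more than 10 mm (distance of remote from where it was at the start of the episode above 0.01 m).
It fails at once if the robot leans on the remote with more than 30 N (contact force between any of the fingers, the arm and remote above 30 N).
It fails at once if another thing on the bench is shifted or lifted by more than 15 mm (distance of any of work, hammer, brush, pliers, tin, square, case from where it was at the start of the episode above 0.015 m).
It also fails if it takes over 35 s, if anything falls off the work surface, if the arm or the gripper's body presses on something with over 40 N, if the wrist force passes 120 N, or if a joint passes its speed limit or range.

## Robot

A 6-joint arm with a two-finger parallel gripper is mounted at the origin on the work surface. World frame = base frame: x ahead of the robot, y to its left, z up, the work surface at z = 0. Lengths are in m, angles in rad, forces in N, time in s.
With the tool pointing down it reaches from about 0.35 to 0.975 m from the base axis. Payload 7.1 kg.
Tool frame: the origin (TCP) lies midway between the tips of the shut fingers; the grasp point (between the pads) lies 19 mm behind it; z points along the fingers, x is the direction in which the jaws open and shut, and the axes are right-handed (so a half turn about z gives the same grasp; the last joint's range is limited). The gripper opens to 88 mm and grips with 3 to 60 N. Pads are 20 mm wide; open, the fingers measure 115 mm over their backs; the gripper's body (75 mm by 178 mm) begins 61 mm behind the grasp point.
Start: joints at [-1.162, 0.423, 1.63, -0, 1.089, -0.019], TCP at [0.259, -0.569, 0.223] pointing down, gripper open.
Joint ranges: [-3, 3], [-0.9, 2.11], [0.09, 2.58], [-1.31, 4.45], [0.11, 2.69], [-2.54, 2.54]. Speed limits (rad/s): [2.39, 2.39, 3.01, 3.14, 3.14, 3.14].

## Interface

Orientations are given as a unit quaternion [w, x, y, z].
In Python, from station import move_pose, movel, movej, command_gripper, wait, inverse_kinematics, read_camera, camera_info, MotionError, job_done, get_time, get_joint_pos, get_qvel, get_effort, get_tcp_pos, get_ee_rot, get_ft_force, get_ft_torque, get_grip_width gives the robot as it stands. Calls block until the motion is done:
- move_pose(position, orientation): joint-space move of the TCP to a pose.
- movel(position, frame=None, v=0.15, until_force=None): straight line of the TCP; frame=None keeps the orientation; v is the mean speed in m/s. With until_force (N) it stops when the force on the tool has changed by that much, and returns True; else False.
- movej(angles): joint-space move.
- command_gripper(opening): opening from 0.0 (shut) to 1.0 (fully open); the grip force is fixed at half the most; returns when the fingers have stopped.
- wait(seconds).
- inverse_kinematics(position, orientation): joint angles nearest the present ones, or None.
- read_camera(name): name is "side" or "top" or "wrist"; returns the picture (480x640x3 uint8, red, green, blue); there is no depth.
- camera_info(name): a dict with "intrinsics" (3x3 intrinsics, pixels), "T" (4x4, takes a point from camera to world coordinates); the wrist camera has in their place "tool_from_camera" (4x4, takes a point from camera to tool coordinates, whose origin is the TCP and whose axes are the tool frame's). Camera axes: x right, y up, looking along -z (the intrinsics and any distortion apply to the point x, -y, -z); pixel columns grow to the right and rows downward; lengths in m; the calibration is good to about 2 mm. The wrist camera is an equidistant fisheye: a pixel r from the principal point sees the ray r / f radians off the axis. A picture is of the moment at which its call begins: read the wrist's pose just before it. camera_info takes no time and is no camera call.
A pose or a line that the arm cannot do raises MotionError and nothing moves.
- job_done(): hands the job in, once; it reports no verdict.
Readings, each from a call of its own:
- get_time(): time.
- get_joint_pos(): joint angles.
- get_qvel(): joint speeds.
- get_effort(): joint torques, N m.
- get_tcp_pos(): TCP position.
- get_ee_rot(): TCP orientation.
- get_ft_force(): force on the tool from outside, world axes, zero at the start.
- get_ft_torque(): the same for the moment, N m.
- get_grip_width(): opening from 0.0 (shut) to 1.0 (fully open).
Only numpy, scipy, OpenCV 4.12 (cv2) and the standard library are available. Lean on these libraries where they do the work, as an engineer would, in place of code of your own. Each camera call takes 0.05 s, during which the arm holds its last target. There are 200 camera calls.

## Working session

There is one attempt and no reset: what is moved stays moved. The work goes in short steps, each a Python script; the robot and the scene stay as the last script left them, time stands still between calls to the robot, and variables do not carry over. Pictures are saved under pics/ and viewed, about 8 in all and at most 12, crops included, and the job is handed in when it is done.

```bash
mkdir -p pics
python3 - <<'E'
from station import *
import cv2,numpy as np
np.set_printoptions(precision=4,suppress=True)
for n in("top","side"):
    cv2.imwrite(f"pics/{n}0.png",read_camera(n)[:,:,::-1]); c=camera_info(n); print(c)
print(camera_info("wrist"),get_tcp_pos(),get_ee_rot(),get_time())
E
```

```text
{'intrinsics': array([[583.7669,   0.    , 315.4874],
       [  0.    , 583.7669, 241.3291],
       [  0.    ,   0.    ,   1.    ]]), 'T': array([[ 0.0244,  0.9838, -0.1778,  0.3644],
       [-0.9995,  0.0201, -0.026 , -0.0166],
       [-0.022 ,  0.1783,  0.9837,  1.0894],
       [ 0.    ,  0.    ,  0.    ,  1.    ]])}
{'intrinsics': array([[536.588 ,   0.    , 323.2711],
       [  0.    , 536.588 , 245.0049],
       [  0.    ,   0.    ,   1.    ]]), 'T': array([[-0.9815,  0.1241, -0.146 ,  0.4296],
       [-0.1915, -0.6046,  0.7732,  0.7207],
       [ 0.0076,  0.7868,  0.6172,  0.6629],
       [ 0.    ,  0.    ,  0.    ,  1.    ]])}
{'intrinsics': array([[371.6483,   0.    , 321.5133],
       [  0.    , 371.6483, 242.0827],
       [  0.    ,   0.    ,   1.    ]]), 'tool_from_camera': array([[ 1.    ,  0.0008, -0.0019, -0.0007],
       [ 0.0002, -0.9647, -0.2635, -0.0724],
       [-0.0021,  0.2635, -0.9647, -0.1627],
       [ 0.    ,  0.    ,  0.    ,  1.    ]])} [ 0.2591 -0.5682  0.222 ] [-0.0004  0.8411 -0.5409 -0.0006] 0.1
```

View pics/top0.png

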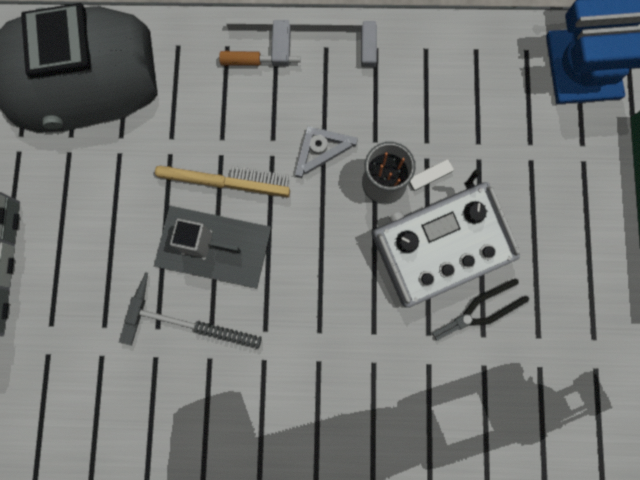

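View pics/side0.png

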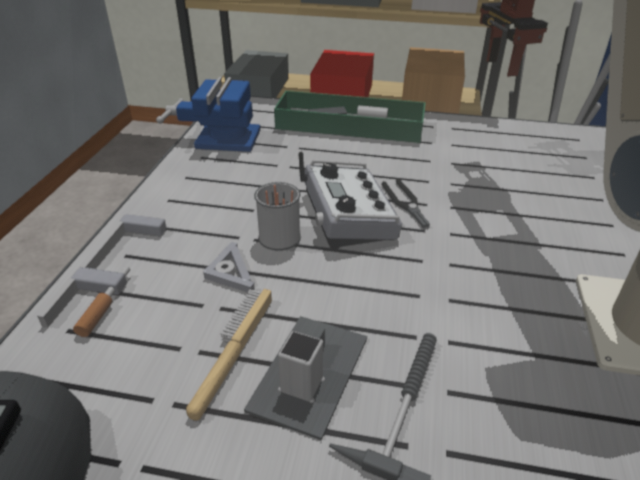

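The top view shows the remote at about (447,245), with buttons at about (427,279), (447,270), (468,261) and (488,252), and knobs at (407,242) and (475,212). Gas-test is (447,270). The side view is consistent with this layout, with the pliers in front of the low edge and the tin behind.

```bash
cat > h.py <<'E'
import numpy as np,cv2
from scipy.spatial.transform import Rotation as R
from scipy.optimize import least_squares
np.set_printoptions(precision=4,suppress=True)
a=np.arctan(.2);n=np.array([-np.sin(a),0,np.cos(a)]);u=np.array([np.cos(a),0,np.sin(a)])
def onpanel(s,y,h): # s along slope from button row
    base=np.array([-.042,0,0])-13e-3*np.array([n[0],0,0]); base[2]=.06+.2*base[0]
    return base+u*s+n*h+np.array([0,y,0])
BT=[onpanel(0,y,.013) for y in(.06,.02,-.02,-.06)]
KT=[onpanel(.074,y,.022) for y in(.066,-.066)]
def toworld(p,P): # p=x,y,yaw
    return R.from_euler('z',p[2]).apply(P)+np.array([p[0],p[1],0])
def proj(W,T,K,fish=False):
    c=(np.asarray(W)-T[:3,3])@T[:3,:3]; q=c*[1,-1,-1]
    if fish:
        r=np.hypot(q[:,0],q[:,1]);th=np.arctan2(r,q[:,2]);xy=q[:,:2]*(th/r)[:,None]
    else: xy=q[:,:2]/q[:,2:]
    return xy*K[0,0]+K[:2,2]
def wristT(pos,q,tc):
    T=np.eye(4);T[:3,:3]=R.from_quat(q,scalar_first=True).as_matrix();T[:3,3]=pos;return T@tc
E
python3 - <<'E'
from h import *; from station import camera_info
im=cv2.imread("pics/top0.png");c=camera_info("top")
g=cv2.cvtColor(im,cv2.COLOR_BGR2GRAY)
px=[]
for (x,y),r in zip([(427,279),(447,270),(468,261),(488,252),(407,242),(475,212)],[8]*4+[13]*2):
    w=g[y-r:y+r+1,x-r:x+r+1].astype(float);m=(w<70)
    n_,l,s,cc=cv2.connectedComponentsWithStats(m.astype('uint8'));k=1+np.argmax(s[1:,4]);px.append(cc[k]+[x-r,y-r]);print(px[-1],s[k])
px=np.array(px)
P=np.array(BT+[k-n*.008 for k in KT])
f=lambda p:(proj(toworld(p,P),c["T"],c["intrinsics"])-px)
s=least_squares(lambda p:f(p).ravel(),[.4,-.2,0]);print(s.x);print(f(s.x));print("gas",toworld(s.x,np.array(BT)))
cv2.imwrite("pics/topcrop.png",cv2.resize(im[160:340,360:540],None,fx=3.3,fy=3.3,interpolation=cv2.INTER_CUBIC))
E
```

```text
[426.581  278.9524] [  2   3  12  11 105]
[447.2115 269.6538] [  3   3  12  11 104]
[467.598  260.6471] [  2   3  12  10 102]
[487.7429 251.5714] [  2   3  13  10 105]
[406.8127 241.781 ] [  2   2  22  22 347]
[473.7559 212.6382] [  2   3  22  22 340]
[ 0.5497 -0.2223  0.4431]
[[-0.1465  0.2402]
 [-0.2415  0.2868]
 [-0.1767  0.0797]
 [ 0.0462 -0.0209]
 [-0.1633  0.2375]
 [ 0.6813 -0.8481]]
gas [[ 0.486  -0.1861  0.0649]
 [ 0.5032 -0.2222  0.0649]
 [ 0.5203 -0.2584  0.0649]
 [ 0.5375 -0.2945  0.0649]]
```

Fit residuals are under 1 px, yaw is 0.443 rad (inside 0.45), and gas_top is about (0.503,-0.222,0.065). Next I hover along the panel normal with the fingers shut and verify with the wrist camera.

```bash
cat >> h.py <<'E'
def quat(yaw,phi):
    N=R.from_euler('z',yaw).apply(n);U=R.from_euler('z',yaw).apply(u);z=-N;y0=np.cross(z,U)
    x=np.cos(phi)*U+np.sin(phi)*y0
    return R.from_matrix(np.c_[x,np.cross(z,x),z]).as_quat(scalar_first=True),N
E
python3 - <<'E'
from h import *; from station import *
p=np.array([.5497,-.2223,.4431]);G=toworld(p,BT[1]);best=None
for phi in np.arange(4)*np.pi/2:
    q,N=quat(p[2],phi);j=inverse_kinematics(G+.13*N,q);j2=inverse_kinematics(G-.006*N,q);print(phi,j,j2)
    if j is not None and j2 is not None:
        d=np.abs(np.array(j)-get_joint_pos()).max()
        if best is None or d<best[0]: best=(d,phi,q)
print(best)
command_gripper(0.0)
q=best[2];move_pose(G+.13*N,q)
pos,rot=get_tcp_pos(),get_ee_rot();im=read_camera("wrist")[:,:,::-1].copy();cv2.imwrite("pics/w0raw.png",im);np.savez("w0.npz",pos=pos,rot=rot,phi=best[1])
c=camera_info("wrist");T=wristT(pos,rot,c["tool_from_camera"])
pp=proj(toworld(p,np.array(BT+KT)),T,c["intrinsics"],True);print(pos,G+.13*N,pp,get_time(),get_ft_force())
for t in pp: cv2.drawMarker(im,tuple(int(v) for v in t),(0,0,255),0,8,1)
cv2.imwrite("pics/w0.png",im)
E
```

```text
0.0 [-0.5713  0.2881  1.9361  0.2286  0.8253 -1.1621] [-0.5271  0.5317  1.9696  0.3148  0.5499 -1.2318]
1.5707963267948966 [-0.5713  0.2881  1.9361  0.2286  0.8253  0.4087] [-0.5271  0.5317  1.9696  0.3148  0.5499  0.339 ]
3.141592653589793 [-0.5713  0.2881  1.9361  0.2286  0.8253  1.9795] [-0.5271  0.5317  1.9696  0.3148  0.5499  1.9098]
4.71238898038469 None None
(np.float64(0.5907321683500872), np.float64(1.5707963267948966), array([-0.0833,  0.8411, -0.5318,  0.0527]))
[ 0.4803 -0.2341  0.1925] [ 0.4801 -0.2332  0.1923] [[271.3009 233.1189]
 [320.298  233.01  ]
 [369.3008 233.0063]
 [416.6622 233.1035]
 [259.763  141.7753]
 [430.8817 143.6908]] 2.975 [-0.0034 -0.1148  0.29  ]
```

View pics/w0.png

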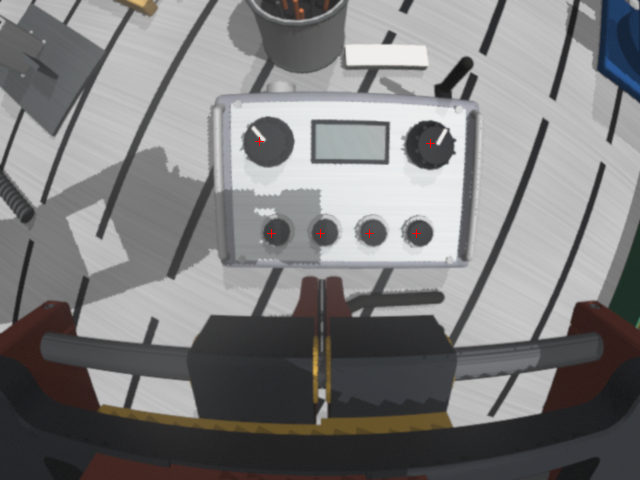

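The wrist view confirms gas-test at about (324,232), with predictions on the caps to within 1–5 px (bias about 2 mm to the left). I'll split the difference with a 1.2 mm shift right along the row. That is small against the 22 mm cap. Then I press with a force guard.

Run:
```python
from h import *; from station import *
p=np.array([.5497,-.2223,.4431]);q,N=quat(p[2],np.pi/2)
X=R.from_quat(q,scalar_first=True).as_matrix()[:,0]
G=toworld(p,BT[1])+.0012*X
movel(G+.02*N,v=.08);wait(.3);f0=np.array(get_ft_force())
d=lambda:(np.array(get_tcp_pos())-G)@N*1e3
print("above",d(),f0)
hit=movel(G-.010*N,v=.012,until_force=6)
st=lambda:(round(get_time(),2),round(d(),2),round((np.array(get_ft_force())-f0)@N,2))
print(hit,st())
for _ in range(5): wait(.44);print(st())
f=(np.array(get_ft_force())-f0)@N
pos,rot=get_tcp_pos(),get_ee_rot();cv2.imwrite("pics/press.png",read_camera("wrist")[:,:,::-1][180:380,150:500].repeat(2,0).repeat(2,1))
print(st())
```

```text
above 20.239249575781418 [ 0.7647  0.214  -1.5293]
True (6.68, np.float64(-5.48), np.float64(7.75))
(7.12, np.float64(-5.49), np.float64(8.08))
(7.57, np.float64(-5.49), np.float64(6.29))
(8.01, np.float64(-5.48), np.float64(8.08))
(8.45, np.float64(-5.48), np.float64(7.81))
(8.89, np.float64(-5.49), np.float64(8.01))
(8.94, np.float64(-5.49), np.float64(8.44))
```

View pics/press.png

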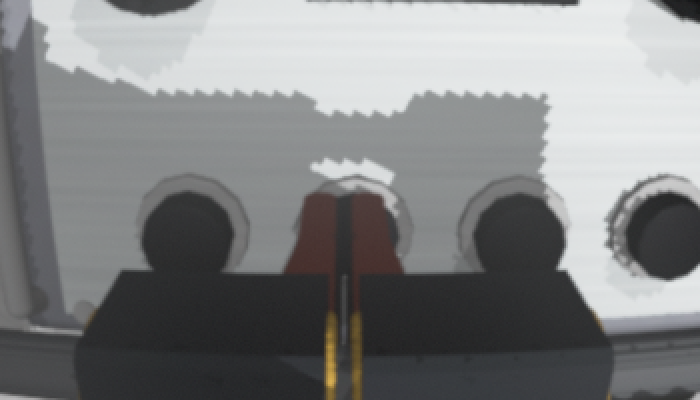

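The picture shows the fingertips (x about 345) on the gas-test cap (about 352), with mode (188) and wire (520) clear on either side. About 8 N at 5.5 mm means it is against the stop, and it has been held 2.26 s. Now I release, withdraw and check.

Run:
```python
from h import *; from station import *
p=np.array([.5497,-.2223,.4431]);q,N=quat(p[2],np.pi/2)
a0=np.array(get_tcp_pos())
movel(a0+.03*N,v=.03);movel(a0+.13*N,v=.1);move_pose([.259,-.569,.223],[-0.0004,.8411,-.5409,-.0006]);wait(.3)
im=read_camera("top")[:,:,::-1];o=cv2.imread("pics/top0.png")
print(get_time(),np.abs(im.astype(int)-o)[130:350].max(2).mean())
cv2.imwrite("pics/end.png",np.hstack([cv2.resize(v[150:350,360:540],None,fx=2.2,fy=2.2) for v in(o,im)]))
D=(np.abs(im.astype(int)-o).max(2)>60);D[350:]=0;ys,xs=np.nonzero(D);print(D.sum(),list(zip(xs,ys))[:15])
```

```text
13.0917 1.4660085227272728
0 []
```

View pics/end.png

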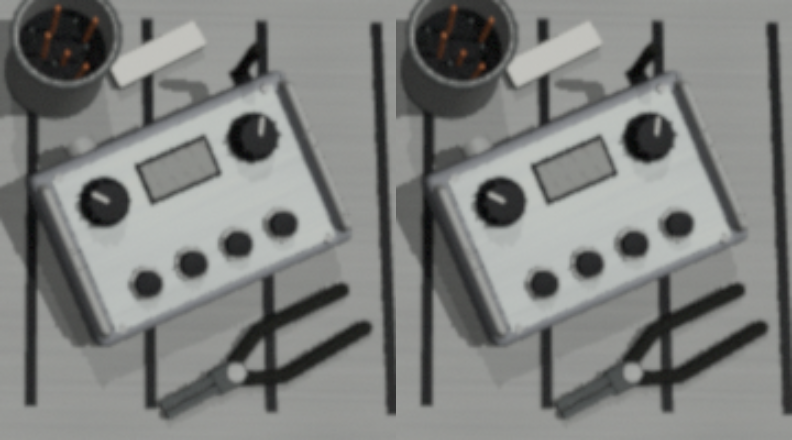

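Before and after match: the remote, knobs, pliers, case and tin are in the same places, and no pixel in the bench region checked changed significantly.

```bash
python3 -c "
from station import *
job_done();print(get_time())"
```

```text
the job is handed in; nothing more can be done
the job is handed in; nothing more can be done
```

I pressed the gas-test button fully in with the shut fingertips, held it there for about 2.3 s, let it come out, withdrew to the start pose and handed the job in. No verdict is reported. I never read the button joints directly, so full travel and return are judged from force, position and pictures.

- **Locating the button:** I found the remote in the top camera with all six landmarks (buttons and knobs) fitting to about 1 px. The wrist camera disagreed by about 2 mm along the row, so I split the difference. That is small against the 22 mm cap.
- **Press:** The tool was about 5.5 mm below the calculated cap height, pushing with about 6–8 N. That is above the 3.8 N at the end of the travel, so the button was against its stop. It is also well under the 30 N limit. The wrist picture showed the fingertips on the gas-test cap only, with both neighbouring buttons clear.
- **After withdrawing:** The top picture matched the one from the start. No pixel changed by more than the threshold (60 of 255) in the part I compared, which left out the strip nearest the robot. The last picture, at 13.1 s of the 35 s allowed, shows the remote, knobs, pliers, tin and case where they were.

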